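Release the ratchet and fold the dressing mirror flat

TASK

Fold the little dressing mirror on the dresser down flat onto its box. It is held up by a ratchet, so first throw the brass thumb lever of the mirror's own ratchet right over, away from the toothed wheel, so that the pawl stays clear of the teeth, then press the mirror all the way down and let go. Leave the picture stand next to it tilted up as it is, and do not knock the black clay vase.

Things in the scene. Friction and masses are not known exactly. Their poses are not given: they have to be found in the camera images.
- mirror_stand: Fixed dark wood jewel box, 170 (x) x 140 (y) x 42 mm high, with a tilting round mirror. Origin: centre of underside, z up, x from hinge side (near the robot) to free side. On its +y side: a toothed steel wheel, 82 mm across, on the hinge axis at y = 80 to 88 mm, and the pawl's post, 110 mm high at x = -13, y = 70 to 77 mm. The picture stand is alike, with a green panel.
- mirror (a joint): Tilt of the mirror panel, rad: 0 flat on the box, about 0.5 to 0.8 at the start. Hinge axis along the stand's y at x = -75, z = 50 mm. Stiff hinge: it stays where left; with the pawl thrown back, 2 to 6 N near the free edge lowers it. With the pawl engaged it sinks at most one tooth (15 degrees) and then locks, springing a few degrees if pressed hard.
- mirror_edge (a point): The place to press: on the upper face of the mirror panel (brown board 165 mm long from the hinge axis, 136 wide, 10 thick; round mirror 112 mm across, brass rim), mid-width near the free edge: 150 mm from the hinge axis along the board, 5 mm above its mid-plane. Moves with the panel; when flat it is at x = 75, z = 55 mm of the stand.
- pawl (a joint): Angle of the mirror's pawl and thumb lever, rad: 0 to 0.2 engaged in the teeth (at the start; lever leans to the stand's -x), 1.2 thrown back and clear (leans to +x, at its stop). Top-heavy: beyond about 0.8 it falls over to 1.2 by itself and stays, below about 0.4 it falls back into the teeth. Takes under 1 N.
- pawl_bar (a point): Centre of the brass thumb bar on the mirror's lever: round, 12 mm thick, 44 mm long, along the stand's y (y = 88 to 132 mm). Swings at 48 mm radius about an axis along y at x = -13, z = 100 mm of the stand: engaged at about x = -38, z = 141, upright z = 148, thrown back at about x = 17, z = 138 mm.
- picture_edge (a point): The same rim point (150 mm from the hinge axis) on the panel of the picture stand: same make and size, but a green-painted board with a landscape picture with a red sun; it must stay tilted up.
- vase: Black clay vase, 150 mm high, 96 mm across at its belly, 54 mm at its lip; origin at the centre of its underside, z up.
Mind the look-alikes: they are no part of the job. Of the things shaped like the vase, the black one is meant.

How it is judged (in metres and radians):
On the way, in this order (a step that is already met when the one before it is completed fails the run):
1. the mirror's pawl is thrown back while the mirror is still tilted up (value of joint pawl above 0.9 rad and value of joint mirror above 0.2 rad), for 0.2 s.
2. the mirror is folded flat with the pawl still thrown back (value of joint mirror below 0.1 rad and value of joint pawl above 0.9 rad), for 0.2 s.
At the end, for the whole second after the job is handed in: The mirror panel lies flat on its box (tilt below 0.1 rad) and at rest; the picture stand's panel is still tilted up within 20 mm of where it was; the vase stands upright within 30 mm of where it was (value of joint mirror below 0.1 rad and velocity of joint mirror between -0.05 and 0.05 rad/s and distance of picture_edge from where it was at the start of the episode below 0.02 m and angle between vase's own z axis and vertical below 0.17 rad and distance of vase from where it was at the start of the episode below 0.03 m); the robot touches nothing.
It fails at once if the picture stand's panel was moved by more than 20 mm (distance of picture_edge from where it was at the start of the episode above 0.02 m).
It fails at once if the vase was knocked (shifted over 30 mm or tipped over 10 degrees) (distance of vase from where it was at the start of the episode above 0.03 m or angle between vase's own z axis and vertical above 0.17 rad).
It also fails if it takes over 40 s, if anything falls off the work surface, if the arm or the gripper's body presses on something with over 40 N, if the wrist force passes 120 N, or if a joint passes its speed limit or range.

ROBOT

A 6-joint arm with a two-finger parallel gripper is mounted at the origin on the work surface. World frame = base frame: x ahead of the robot, y to its left, z up, the work surface at z = 0. Lengths are in m, angles in degrees, forces in N, time in s.
With the tool pointing down it reaches from about 0.35 to 0.875 m from the base axis. Payload 15.5 kg.
Tool frame: the origin (TCP) lies on the front face of the gripper's body, between the roots of the fingers; the fingertips stand 73 mm ahead of it and the grasp point (between the pads) lies 54 mm ahead of it; z points along the fingers, y is the line along which they close (so a half turn about z gives the same grasp; the last joint's range is limited). The gripper opens to 85 mm and grips with 20 to 120 N. Pads are 22 mm wide; open, the fingers measure 114 mm over their backs; the gripper's body (76 mm by 85 mm) begins 54 mm behind the grasp point. The pads swing forward as they close: fully open they stand 13 mm farther back than shut.
Start: joints at [-80.128, 28.281, 77.091, -0, 74.628, -5.472], TCP at [0.165, -0.603, 0.304] pointing down, gripper open.
Joint ranges: [-166.48, 166.48], [-47.26, 123.95], [12.59, 153.08], [-70.14, 250.14], [6.76, 159.57], [-176.63, 176.63]. Speed limits (degrees/s): [108.29, 108.29, 147.25, 172.46, 172.46, 172.46].

INTERFACE

Orientations are given as a 3x3 rotation matrix whose columns are the frame's x, y, z axes.
In Python, from rig import manip gives the robot as it stands.
- The arm moves only by the shell command python3 -m crank 'ROWS' [FORCE]. ROWS is JSON, a list of rows, each a list of 5 numbers: the finger opening in cm, from 0 to 8.54, then the shift along the tool's x, y, z in cm, then the turn about the tool's z in rad. In form: [[fingers, tx, ty, tz, roll], ...]. A call has exactly 5 rows; each row is the pose to reach, as a shift and turn from the pose commanded when the call began, along the tool's axes at that moment; what a row does not reach only later rows make up. A row lasts 1/10 s, in which the tool goes at most 50 mm and 8.59 degrees, less where a joint would pass 70% of its speed; a pose out of reach is approached as far as the arm can. A call with a gripper value outside its range is refused whole. The fingers move at their own pace and stop on an object; FORCE is the grip in N (left out, the last holds). Time passes only in rows, so rows that repeat a pose let the fingers close, or fill a call up. It gives the time, the measured TCP pose, the force, the opening and the grip force at its end, in the units of the state.
- manip.sense(): the state, without advancing time (a new reading comes with each control period).
- manip.read_camera(name): name is "scene" or "side" or "wrist"; returns the picture (420x560x3 uint8, blue, green, red); there is no depth.
- manip.calibration(name): a dict with "vfov" (degrees; the focal length in pixels is half the picture's height over the tangent of half this angle, whatever the lens; pixels are square), "cx", "cy" (the principal point, pixels), "k1" (the pictures are not rectified: a ray, as slopes to the right and down, at radius r is drawn at 1 + k1 r^2 times it, then the intrinsics apply), "eye" and "rotation" of the camera in the world; the wrist camera has in their place "mount" (4x4, takes a point from camera to tool coordinates, whose origin is the TCP and whose axes are the flange's). Camera axes: x right, y up, looking along -z (the intrinsics and any distortion apply to the point x, -y, -z); pixel columns grow to the right and rows downward; lengths in m; the calibration is good to about 2 mm. A picture is of the moment at which its call begins: read the wrist's pose just before it. calibration takes no time and is no camera call.
- manip.hand_in(): hands the job in; it is judged then, once.
The state is a dict: "clock": time; "joints": joint angles; "dq": joint speeds; "effort": joint torques, N m; "eef_pos": TCP position; "tool_rot": TCP orientation; "ft_force": force on the tool from outside, world axes, zero at the start; "ft_torque": the same for the moment, N m; "finger_gap": opening from 0.0 (shut) to 1.0 (fully open); "gripper_force": force on a finger pad.
Only numpy, scipy, OpenCV 4.12 (cv2) and the standard library are available. Lean on these libraries where they do the work, as an engineer would, in place of code of your own. Each camera call takes 0.05 s, during which the arm holds its last target. There are 200 camera calls.

## Working session

There is one attempt and no reset: what is moved stays moved. The work goes in short steps, Python scripts to look and compute and a shell command to move; the robot and the scene stay as the last step left them, time stands still between calls to the robot, and variables do not carry over. Pictures are saved under pics/ and viewed, at most 10 in all, crops included, and the job is handed in when it is done.

```bash
mkdir -p pics; ls; python3 - <<'E'
from rig import manip
import cv2
s=manip.sense();print(s['clock'],s['eef_pos'],s['tool_rot'],s['finger_gap'])
for n in("scene","side"):
    cv2.imwrite(f"pics/{n}0.png",manip.read_camera(n))
    print(n,manip.calibration(n))
print(manip.calibration("wrist"))
E
```

```text
pics
0.0 [ 0.16534761 -0.60242644  0.30326944] [[ 9.64355992e-01  2.64608169e-01 -1.95960300e-04]
 [ 2.64608198e-01 -9.64355150e-01  1.28316969e-03]
 [ 1.50561857e-04 -1.28928508e-03 -9.99999158e-01]] 0.9971739771528974
scene {'vfov': 45.72339739490603, 'cx': 276.70434575806945, 'cy': 208.70525713380817, 'k1': -0.1556539719387509, 'eye': array([0.95534744, 0.48673239, 0.87320109]), 'rotation': array([[-0.84488584, -0.42115819,  0.32983889],
       [ 0.53486055, -0.676125  ,  0.50673383],
       [ 0.00959722,  0.60455005,  0.79650934]])}
side {'vfov': 54.11507342203657, 'cx': 278.2711452637494, 'cy': 210.62950038613988, 'k1': 0.0037504011405883903, 'eye': array([0.23663501, 0.64719588, 0.55243552]), 'rotation': array([[-0.85119065,  0.26441289, -0.45338758],
       [-0.52468647, -0.45066924,  0.72221974],
       [-0.01336363,  0.85263302,  0.52233931]])}
{'vfov': 63.62384578874992, 'cx': 281.8395030123561, 'cy': 215.4113691671177, 'k1': -0.010228339558001572, 'mount': array([[ 3.36760929e-04,  9.51800514e-01,  3.06717572e-01,
         7.80711872e-02],
       [ 9.99999429e-01, -6.31535350e-04,  8.61818682e-04,
        -9.08047297e-04],
       [ 1.01398245e-03,  3.06717107e-01, -9.51800183e-01,
        -7.06212942e-02],
       [ 0.00000000e+00,  0.00000000e+00,  0.00000000e+00,
         1.00000000e+00]])}
```

View pics/scene0.png

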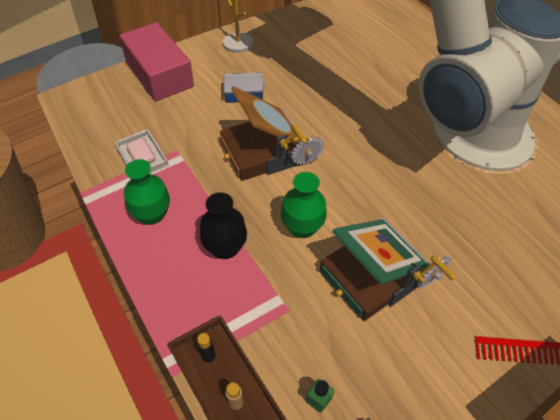

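View pics/side0.png

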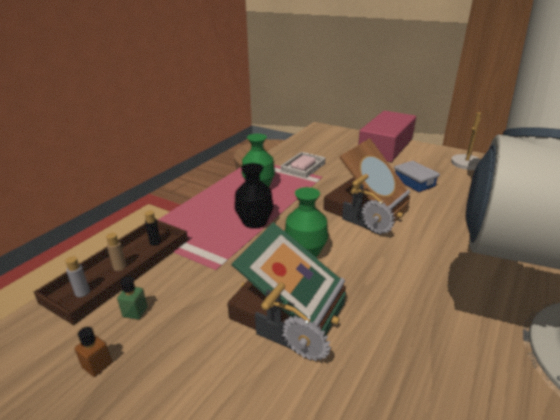

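Candidates: a brown board with a round mirror at scene (262,145) / side (370,195), which is the mirror stand. The look-alike is a green board with a red-sun picture at scene (375,265) / side (290,290). The black vase is at scene (223,228), and the green vases are decoys. Next is a close crop of the mirror stand in both views.

```bash
python3 - <<'E'
import cv2,numpy as np
a=cv2.imread("pics/scene0.png")[75:190,205:335];b=cv2.imread("pics/side0.png")[130:245,310:440]
f=lambda i:cv2.resize(i,None,fx=4.6,fy=4.6,interpolation=cv2.INTER_CUBIC)
A=f(a);B=f(b)
cv2.imwrite("pics/c1.png",A);cv2.imwrite("pics/c2.png",B);print(A.shape)
E
```

```text
(529, 598, 3)
```

View pics/c1.png

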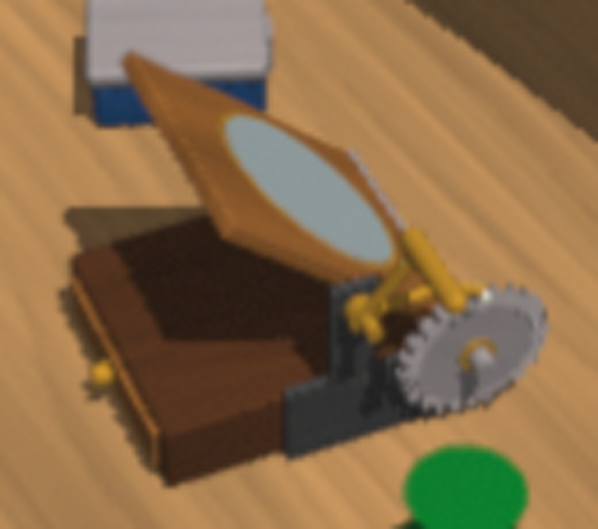

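View pics/c2.png

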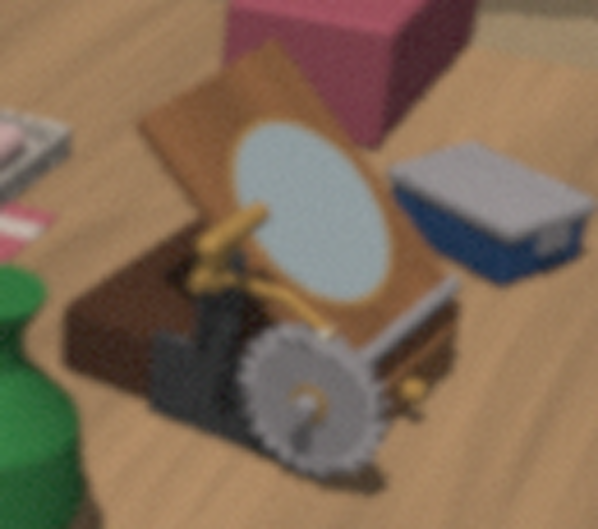

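Crop 1 (scene) shows the brown round-mirror panel. The box's free top corners are at about (75,258) and (163,432), the wheel hub at (478,355), and the thumb bar runs (413,237)–(462,298). Crop 2 (side) shows the hub at (308,400) and the bar at (203,245)–(265,210). This is the right stand.

```bash
cat > h.py <<'E'
import numpy as np
from rig import manip
def ray(n,u,v,s=None):
    c=manip.calibration(n);f=210/np.tan(np.radians(c['vfov']/2))
    d=np.array([(u-c['cx'])/f,(v-c['cy'])/f]);p=d.copy()
    for _ in range(20):p=d/(1+c['k1']*(p@p))
    r=np.array([p[0],-p[1],-1])
    if n=='wrist':
        M=c['mount'];R=np.array(s['tool_rot']);return np.array(s['eef_pos'])+R@M[:3,3],R@M[:3,:3]@r
    return np.array(c['eye']),np.array(c['rotation'])@r
def plane(R,z):o,d=R;return o+d*(z-o[2])/d[2]
def tri(A,B):
    (o,d),(p,e)=A,B
    t=np.linalg.lstsq(np.c_[d,-e],p-o,rcond=None)[0]
    a,b=o+t[0]*d,p+t[1]*e;return (a+b)/2,np.linalg.norm(a-b)
E
python3 - <<'E'
from h import *
S=lambda u,v:ray('scene',205+u/4.6,75+v/4.6)
D=lambda u,v:ray('side',310+u/4.6,130+v/4.6)
A=plane(S(75,258),.042);B=plane(S(163,432),.042);print(A,B,np.linalg.norm(A-B),plane(S(170,483),0))
print('box side corner',plane(D(66,305),.042),plane(D(66,365),0))
print('hub',tri(S(478,355),D(308,400)))
print('bar',tri(S(462,298),D(203,245)),tri(S(413,237),D(265,210)),tri(S(437,268),D(234,228)))
print('panel',tri(S(130,57),D(272,42)),tri(S(230,235),D(143,123)))
print('vase',plane(ray('scene',223,228),.07))
E
```

```text
[ 0.59897594 -0.30866494  0.042     ] [ 0.62022313 -0.17913087  0.042     ] 0.13126506964047172 [ 0.61728552 -0.18121965  0.        ]
box side corner [ 0.61596132 -0.17581786  0.042     ] [ 0.61697434 -0.18215385  0.        ]
hub (array([ 0.46513242, -0.13546632,  0.05037648]), np.float64(0.00166199221029706))
bar (array([ 0.50971826, -0.09389466,  0.14540047]), np.float64(0.0029967436290153577)) (array([ 0.50116745, -0.14547971,  0.14078235]), np.float64(0.002636557275958219)) (array([ 0.50562744, -0.1194967 ,  0.14269082]), np.float64(0.00019814554375770018))
panel (array([ 0.56040241, -0.30554459,  0.16022269]), np.float64(0.0005151973890698248)) (array([ 0.58020782, -0.17714581,  0.15612998]), np.float64(0.0029518152447638815))
vase [ 0.73796576 -0.03986641  0.07      ]
```

```bash
cat >> h.py <<'E'
O=np.array([.5245,-.235,0]);yaw=np.radians(-9)
RS=np.array([[np.cos(yaw),-np.sin(yaw),0],[np.sin(yaw),np.cos(yaw),0],[0,0,1]])
W=lambda p:O+RS@np.array(p)/1000   # stand mm -> world
def shift(target):
    s=manip.sense();R=np.array(s['tool_rot']);d=R.T@(np.array(target)-s['eef_pos'])*100
    a=R.T@RS[:,0];return d.round(2),round(np.arctan2(a[1],a[0]),3)
E
python3 - <<'E'
from h import *
print('candle base',plane(ray('scene',237,43),0.005),tri(ray('scene',237,43),ray('side',465,161)))
print('candle top side at',[ray('side',477,115)])
o,d=ray('side',477,115);b=plane(ray('scene',237,43),0)
t=(b-o)[:2]@d[:2]/(d[:2]@d[:2]);print(o+t*d)
print('green vase',plane(ray('scene',303,210),.07),'pic',plane(ray('scene',385,250),.12))
print(W([-75,112,198]),shift(W([-75,112,303])))
E
```

```text
candle base [ 0.36312339 -0.65587955  0.005     ] (array([ 0.36375238, -0.65455669,  0.00625572]), np.float64(0.00045583884666068326))
candle top side at [(array([0.23663501, 0.64719588, 0.55243552]), array([ 0.10382239, -1.08028202, -0.33068012]))]
[ 0.36247624 -0.6621943   0.15162416]
green vase [0.57934452 0.00664433 0.07      ] pic [0.52755207 0.18999299 0.12      ]
[ 0.46794403 -0.11264632  0.198     ] (array([ 42.14, -39.23,   0.08]), np.float64(0.425))
```

```bash
python3 -m crank '[[0,3.5,-3.2,0,0.14],[0,7,-6.5,0,0.28],[0,10.5,-9.7,0,0.425],[0,14,-13,0,0.425],[0,17.5,-16.3,0,0.425]]' && python3 - <<'E'
from h import *
print(shift(W([-75,112,303])))
E
```

```text
clock: 0.6
eef_pos: [0.2915, -0.3974, 0.3037]
tool_rot: [[0.988, -0.157, -0.0], [-0.157, -0.988, 0.0], [-0.0, -0.0, -1.0]]
ft_force: [1.2, -0.1, 0.2]
finger_gap: 0.144
gripper_force: 0.0
(array([ 12.94, -30.9 ,   0.08]), np.float64(-0.001))
```

```bash
python3 -m crank '[[0,2,-4.5,0,0],[0,4,-9,0,0],[0,6,-13.5,0,0],[0,8,-18,0,0],[0,10,-22.5,0,0]]' && python3 -m crank '[[0,2.9,-4,0,0],[0,2.9,-8.4,0,0],[0,2.9,-8.4,3,0],[0,2.9,-8.4,3,0],[0,2.9,-8.4,3,0]]' && python3 - <<'E'
from h import *
import cv2
s=manip.sense();print(shift(W([-75,112,198])))
cv2.imwrite('pics/w1.png',manip.read_camera('wrist'))
E
```

```text
clock: 1.1
eef_pos: [0.4256, -0.1908, 0.3039]
tool_rot: [[0.988, -0.157, -0.0], [-0.157, -0.988, -0.0], [-0.0, 0.0, -1.0]]
ft_force: [1.2, -1.0, -0.5]
finger_gap: -0.0
gripper_force: 0.0
clock: 1.6
eef_pos: [0.4665, -0.1145, 0.274]
tool_rot: [[0.988, -0.157, -0.001], [-0.157, -0.988, 0.0], [-0.001, -0.0, -1.0]]
ft_force: [-0.1, -0.2, 0.5]
finger_gap: -0.001
gripper_force: 0.0
(array([ 0.12, -0.2 ,  7.6 ]), np.float64(-0.0))
```

View pics/w1.png

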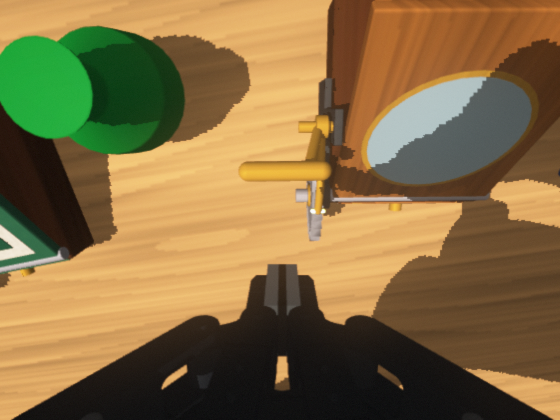

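The wrist view shows the bar straight ahead of the fingers, from (243,171) to (328,171). The green vase at (90,90) and the picture stand at lower left are well clear.

```bash
python3 - <<'E'
from h import *
s=manip.sense()
for u,v in((243,171),(328,171),(285,171)):
    p=plane(ray('wrist',u,v,s),.141);print(p,(RS.T@(p-O)*1000).round(1), (np.array(s['tool_rot']).T@(p-s['eef_pos'])*100).round(2))
E
```

```text
[ 0.51035626 -0.09714915  0.141     ] [-35.5 133.9 141. ] [ 4.02 -2.44 13.35]
[ 0.50224595 -0.14818766  0.141     ] [-35.6  82.3 141. ] [ 4.03  2.73 13.35]
[ 0.50634428 -0.1223687   0.141     ] [-35.6 108.4 141. ] [ 4.02  0.11 13.35]
```

```bash
python3 -m crank '[[0,0,-0.3,4,0],[0,0,-0.3,7.5,0],[0,0,-0.3,7.5,0],[0,1,-0.3,7.5,0],[0,2,-0.3,7.5,0]]' && python3 -m crank '[[0,0.8,0,0,0],[0,1.6,0,0,0],[0,2.4,0,0,0],[0,3.2,0,0,0],[0,4,0,0,0]]' && python3 -m crank '[[0,0.4,0,0,0],[0,0.8,0,0,0],[0,0.8,0,0,0],[0,0.8,0,0,0],[0,0.8,0,0,0]]' && python3 - <<'E'
from h import *
import cv2
cv2.imwrite('pics/w2.png',np.vstack([manip.read_camera('wrist')[:250],cv2.resize(manip.read_camera('side')[100:255,270:470],None,fx=2.15,fy=2.15).copy() if 0 else np.pad(cv2.resize(manip.read_camera('side')[100:250,270:470],None,fx=2.3,fy=2.3),((0,0),(0,100),(0,0)))]))
E
```

```text
clock: 2.15
eef_pos: [0.4888, -0.1154, 0.201]
tool_rot: [[0.988, -0.157, 0.003], [-0.157, -0.988, -0.001], [0.003, 0.001, -1.0]]
ft_force: [-0.5, -0.4, 0.8]
finger_gap: 0.001
gripper_force: 0.0
clock: 2.65
eef_pos: [0.5272, -0.1207, 0.1989]
tool_rot: [[0.988, -0.156, 0.0], [-0.156, -0.988, -0.0], [0.0, 0.0, -1.0]]
ft_force: [-0.3, 0.4, -0.9]
finger_gap: 0.002
gripper_force: 0.0
clock: 3.15
eef_pos: [0.5341, -0.1218, 0.1988]
tool_rot: [[0.988, -0.157, -0.0], [-0.157, -0.988, 0.0], [-0.0, -0.0, -1.0]]
ft_force: [0.0, -0.8, 1.0]
finger_gap: -0.001
gripper_force: 0.0
```

View pics/w2.png

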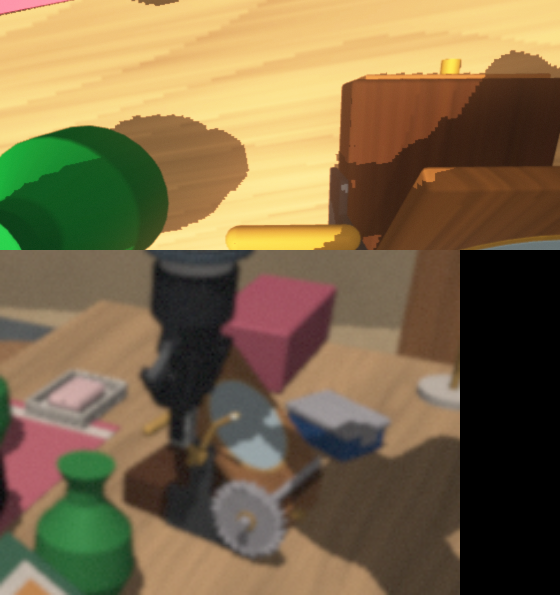

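```bash
python3 - <<'E'
from h import *
s=manip.sense();p=plane(ray('wrist',293,237,s),.138);print((RS.T@(p-O)*1000).round(1),(RS.T@(np.array(s['eef_pos'])-O)*1000).round(1))
E
python3 -m crank '[[0,-1.5,0,0,0],[0,-1.5,0,-4,0],[0,-1.5,0,-8,0],[0,-1.5,0,-8,0],[0,-1.5,0,-8,0]]' && python3 - <<'E'
from h import *
import cv2
cv2.imwrite('pics/w3.png',manip.read_camera('wrist'))
E
```

```text
[ 17.7 109.4 138. ] [ -8.1 113.3 198.9]
clock: 3.75
eef_pos: [0.5197, -0.1196, 0.2796]
tool_rot: [[0.988, -0.157, 0.002], [-0.157, -0.988, -0.001], [0.002, 0.0, -1.0]]
ft_force: [-0.8, 0.2, -0.3]
finger_gap: -0.003
gripper_force: 0.0
```

View pics/w3.png

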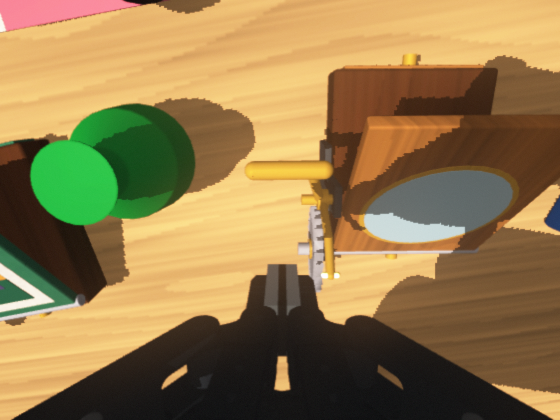

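The bar stays thrown back at (290,170), and the mirror is still tilted with its free edge at about row 117. Next I move over the mirror and press.

```bash
python3 -m crank '[[0,2,4.5,0,0],[0,4,9,0,0],[0,5,12.3,0,0],[0,5,12.3,3,0],[0,5,12.3,4.5,0]]' && python3 -m crank '[[0,0.4,0,0.5,0],[0,0.8,0,1,0],[0,1.2,0,1.6,0],[0,1.6,0,2.3,0],[0,1.8,0,2.8,0]]' && python3 - <<'E'
from h import *
print((RS.T@(np.array(manip.sense()['eef_pos'])-O)*1000-[0,0,73]).round(1))
E
```

```text
clock: 4.3
eef_pos: [0.5486, -0.2495, 0.2305]
tool_rot: [[0.987, -0.158, -0.003], [-0.158, -0.987, 0.002], [-0.004, -0.001, -1.0]]
ft_force: [-0.4, 0.2, 0.6]
finger_gap: -0.003
gripper_force: 0.0
clock: 4.8
eef_pos: [0.5684, -0.2518, 0.2058]
tool_rot: [[0.988, -0.156, 0.001], [-0.156, -0.988, -0.001], [0.001, 0.0, -1.0]]
ft_force: [-0.2, -0.3, 2.5]
finger_gap: 0.001
gripper_force: 0.9
[ 46.   -9.7 132.8]
```

```bash
python3 -m crank '[[0,0.3,0,1,0],[0,0.6,0,2,0],[0,0.9,0,3,0],[0,1.1,0,4,0],[0,1.3,0,5,0]]' && python3 -m crank '[[0,0.2,0,0.7,0],[0,0.3,0,1.4,0],[0,0.4,0,2.1,0],[0,0.4,0,2.6,0],[0,0.4,0,2.6,0]]'
```

```text
clock: 5.3
eef_pos: [0.5805, -0.2537, 0.1549]
tool_rot: [[0.988, -0.157, -0.0], [-0.157, -0.988, 0.0], [-0.0, -0.0, -1.0]]
ft_force: [1.1, 0.7, 2.4]
finger_gap: 0.001
gripper_force: 1.0
clock: 5.8
eef_pos: [0.5841, -0.2542, 0.1292]
tool_rot: [[0.988, -0.157, -0.001], [-0.157, -0.988, 0.0], [-0.001, -0.0, -1.0]]
ft_force: [0.0, 0.3, 0.1]
finger_gap: 0.0
gripper_force: 0.0
```

```bash
python3 -m crank '[[0,0,0,0.1,0],[0,0,0,0.2,0],[0,0,0,0.2,0],[0,0,0,0.2,0],[0,0,0,0.2,0]]'
```

```text
clock: 6.3
eef_pos: [0.5843, -0.2544, 0.128]
tool_rot: [[0.988, -0.157, 0.0], [-0.157, -0.988, -0.0], [0.0, 0.0, -1.0]]
ft_force: [0.3, -0.2, 0.8]
finger_gap: -0.002
gripper_force: 0.4
```

```bash
python3 -m crank '[[0,0,0,0.1,0],[0,0,0,0.2,0],[0,0,0,0.2,0],[0,0,0,0.2,0],[0,0,0,0.2,0]]'
```

```text
clock: 6.8
eef_pos: [0.5844, -0.2544, 0.1273]
tool_rot: [[0.988, -0.157, 0.001], [-0.157, -0.988, -0.001], [0.001, 0.0, -1.0]]
ft_force: [-7.9, 2.8, 23.0]
finger_gap: 0.002
gripper_force: 11.7
```

Firm contact at 23 N: the panel is on its box. I lift off and check.

```bash
python3 -m crank '[[0,0,0,-3,0],[0,0,0,-7,0],[0,0,0,-12,0],[0,-4,0,-15,0],[0,-8,0,-15,0]]' && python3 -m crank '[[0,0,0,0,0],[0,0,0,0,0],[0,0,0,0,0],[0,0,0,0,0],[0,0,0,0,0]]' && python3 - <<'E'
from h import *
import cv2
cv2.imwrite('pics/f.png',np.vstack([cv2.resize(manip.read_camera('wrist'),(400,300)),cv2.resize(manip.read_camera('scene'),(400,300))]))
E
```

```text
clock: 7.3
eef_pos: [0.5062, -0.2425, 0.2799]
tool_rot: [[0.988, -0.156, 0.006], [-0.156, -0.988, -0.004], [0.007, 0.003, -1.0]]
ft_force: [0.8, -1.2, -1.6]
finger_gap: -0.005
gripper_force: 0.0
clock: 7.8
eef_pos: [0.5059, -0.2419, 0.2755]
tool_rot: [[0.988, -0.156, -0.0], [-0.156, -0.988, 0.0], [-0.0, -0.0, -1.0]]
ft_force: [-0.5, -0.3, -0.4]
finger_gap: -0.003
gripper_force: 0.0
```

View pics/f.png

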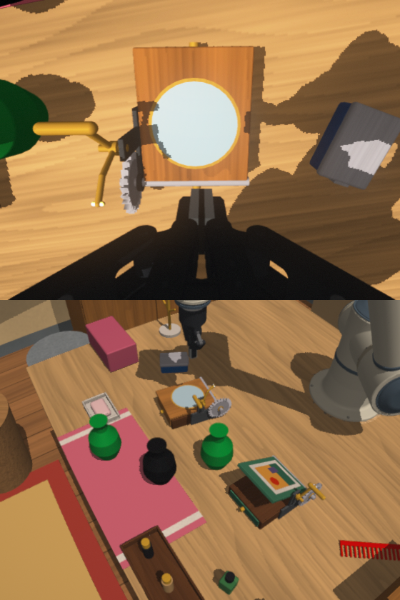

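The mirror lies flat on its box (wrist view, mirror centred near (195,122)), and the pawl bar is still thrown back at (65,128). The picture stand and vase are unmoved, and the robot touches nothing.

```bash
python3 -c "
from rig import manip
print(manip.hand_in())"
```

```text
the job is handed in; nothing more can be done
None
```

I threw the mirror's pawl back and pressed the mirror flat onto its box; the last pictures show the picture stand still tilted up and the black vase unmoved, and the job is handed in (no verdict was returned).

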